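# Tong the warm roll out from under the wire shelf

### The job

Pick up the kitchen tongs, slide their mouth in under the wire shelf, close them gently on the bread roll where it lies, lift it just off the wooden cake stand and draw it out through the open front of the shelf without moving the shelf or touching the roll with the gripper itself. Then lift it over the middle of the small wooden cutting board and finish while still holding it there in the tongs, about 10 cm clear above the board. Leave the shelf, board, jug, grinder, muffin cup and jam jar where they stand.

Things in the scene. Friction and masses are not known exactly. Their poses are not given: they have to be found in the camera images.
- tongs: Spring tongs, steel, black rubber sleeves, 140 g, lying flat; the arms open sideways, level. This is the left (+y) arm; it carries the other. Origin: on the pivot axis (20 mm boss, rear end), at the underside; x along the open tongs' midline to the mouth, z up. Arms 4 mm thick, z 3 to 23 mm. Squeezing the sleeves closes them; closed on the roll, the sleeves are parallel, 37 mm over their outsides.
- tongs_jaw: Right (-y) arm of the tongs, hinged at the same pivot: same origin, and same axes as tongs while open. Closing turns it about +z: 0.16 rad on the roll, at most 0.36. The spring holds it open until about 6 N per finger at the sleeves' middle; 8 N bring it to the roll's width; half of the force beyond that reaches the roll. Held half squeezed, the tongs can be carried by the spring's push.
- tongs_grip (a point): Where to grip the tongs from above, closing across them: on the open tongs' midline between the middles of the sleeves, 115 mm from the pivot, 13 mm above the underside; about the centre of mass. Sleeves 80 mm long, 26 mm tall (from the underside up), 55 mm over their outsides here when open. 1 mm less width here is 2 mm less at the mouth.
- tongs_mouth (a point): Middle of the open tongs' mouth, on the midline 235 mm from the pivot (120 mm ahead of tongs_grip), 13 mm above the underside. Two shallow cups, 44 mm long (213 to 257 mm from the pivot), 1 to 25 mm above the underside; open, 90 mm clear between their middles, 84 mm between their front ends, about 105 mm overall.
- roll: Golden-brown round bread roll with pale seeds, 54 mm in diameter, 47 mm high, 50 g, its side upright from 7 to 31 mm height; stands on the cake stand under the front part of the shelf. Origin: centre of its underside. Must not be squeezed with more than 20 N by a jaw.
- shelf: Loose chrome wire shelf, 1.2 kg, over the cake stand: 200 mm deep (x), 300 mm wide (y), 170 mm high. Origin: on the counter under its centre; -x is its open front. Bars 8 mm thick: four corner legs, a runner on the counter along each side (none across front or rear). The deck of wires has its underside 162 mm above the counter.
- stand: Low round wooden cake stand, fixed, under the shelf: flat top 120 mm in diameter, 45 mm above the counter (top plate 12 mm thick on a narrower foot); the roll stands on it. Origin: centre of its underside.
- board: Small loose wooden cutting board, 180 mm (x) by 130 mm (y), 18 mm thick, lying on the counter to the robot's right of the shelf. Origin: centre of its underside.
- jug: Glass measuring jug, bystander, 100 mm in diameter (handle to its +y, 30 mm more), 120 mm high. Origin: centre of underside.
- grinder: Steel salt grinder, bystander, 56 mm in diameter, 145 mm high. Origin: centre of underside.
- muffin_cup: Purple silicone muffin cup, bystander, 72 mm across the rim, 34 mm high. Origin: centre of underside.
- jam: Amber jam jar, bystander, 68 mm in diameter, 90 mm high. Origin: centre of underside.

How it is judged:
By the outcome, as a careful person would: the job done as asked, in the order asked, and still so for the second after the job is handed in, while the arm keeps its last pose, push and grip.
It also fails if it takes over 54 s, if anything falls off the work surface, if the arm or the gripper's body presses on something with over 40 N, if the wrist force passes 120 N, or if a joint passes its speed limit or range.

### The arm

A 7-joint arm with a two-finger parallel gripper is mounted at the origin on the work surface. World frame = base frame: x ahead of the robot, y to its left, z up, the work surface at z = 0. Lengths are in mm, angles in rad, forces in N, time in s.
With the tool pointing down it reaches from about 400 to 850 mm from the base axis. Payload 4.5 kg.
Tool frame: the origin (TCP) lies on the centre line of the jaws, within the pads' length; the fingertips stand 19 mm ahead of it and the grasp point (between the pads) is the TCP; z points along the fingers, y is the line along which they close (so a half turn about z gives the same grasp; the last joint's range is limited). The gripper opens to 88 mm and grips with 3 to 60 N. Pads are 18 mm wide; open, the fingers measure 123 mm over their backs; the gripper's body (75 mm by 187 mm) begins 45 mm behind the grasp point.
Start: joints at [0.034, 0.689, -0.195, 1.565, 0.157, 0.902, -0.215], TCP at [625.021, 0.025, 257.743] pointing down, gripper open.
Joint ranges: [-3.01, 3.01], [-0.46, 2.08], [-1.47, 1.51], [0.13, 2.56], [-1, 4.14], [0.04, 2.09], [-2.66, 2.66]. Speed limits (rad/s): [2.57, 2.57, 3.14, 3.14, 3.14, 3.14, 3.14].

### API

Orientations are given as a unit quaternion [x, y, z, w].
In Python, from rig import state, grab_frame, close_job gives the robot as it stands. The module is installed in compiled form; this text tells all that it offers.
- The arm moves only by the tool arm_command, never from a script. Its argument "steps" is a list that holds one entry, the list of rows, each a list of 6 numbers: the shift along the tool's x, y, z in mm, then the turn, a rotation vector about the tool's x, y, z in degrees. In form: [[[tx, ty, tz, ax, ay, az], ...]]. A call has 1 to 5 rows; each row shifts and turns the commanded pose from where the row before left it, along the tool's axes as they then stand; what a row does not reach is not made up. A row lasts 1/10 s, in which the tool goes at most 50 mm and 8.59 degrees, less where a joint would pass 70% of its speed; a pose out of reach is approached as far as the arm can. A call with a gripper value outside its range is refused whole. "gripper" is the opening, from -1 (shut) to 1 (fully open), set as the call begins (left out, the last holds). The fingers move at their own pace and stop on an object; "force" is the grip in N (left out, the last holds). Time passes only in rows, so rows that do not move let the fingers close. It gives the time, the measured TCP pose, the force, the opening and the grip force at its end, in the units of the state.
- state(): the state, without advancing time (a new reading comes with each control period).
- grab_frame(name): name is "scene" or "side" or "wrist"; returns a dict with "frame" (384x512x3 uint8, red, green, blue), "intrinsics" (3x3 intrinsics, pixels), "cam_to_world" (4x4, takes a point from camera to world coordinates); the wrist camera has in their place "T_tool_cam" (4x4, takes a point from camera to tool coordinates, whose origin is the TCP and whose axes are the flange's). Camera axes: x right, y up, looking along -z (the intrinsics and any distortion apply to the point x, -y, -z); pixel columns grow to the right and rows downward; lengths in mm; the calibration is good to about 2 mm. A picture is of the moment at which its call begins: read the wrist's pose just before it. There is no depth.
- close_job(): hands the job in; it is judged then, once.
The state is a dict: "t": time; "joints": joint angles; "joint_velocities": joint speeds; "joint_torque": joint torques, N m; "tool_pos": TCP position; "ee_rot": TCP orientation; "force": force on the tool from outside, world axes, zero at the start; "moment": the same for the moment, N m; "gripper_width": finger opening in mm; "grip_force": force on a finger pad.
Only numpy, scipy, OpenCV 4.12 (cv2) and the standard library are available. Lean on these libraries where they do the work, as an engineer would, in place of code of your own. Each camera call takes 0.05 s, during which the arm holds its last target. There are 200 camera calls.

## Working session

There is one attempt and no reset: what is moved stays moved. The work goes in short steps, Python scripts to look and compute and a tool call to move; the robot and the scene stay as the last step left them, time stands still between calls to the robot, and variables do not carry over. Pictures are saved under pics/ and viewed, at most 10 in all, crops included, and the job is handed in when it is done.

Besides the shell and the picture viewer there is one more tool, called after "Call:" as name([rows], argument=value, ...), one row to a line, values as JSON. arm_command: Moves the arm, as the interface text tells. Its arguments: {"type":"object","properties":{"steps":{"type":"array"},"gripper":{"type":"number"},"force":{"type":"number"}},"required":["steps"]}

```bash
mkdir -p pics; python3 - <<'E'
from rig import state, grab_frame
import cv2,pickle,numpy as np
s=state();d={'s':s}
for n in ("scene","side","wrist"):
    f=grab_frame(n);d[n]=f
    cv2.imwrite(f"pics/{n}0.png",cv2.resize(f["frame"][:,:,::-1],(800,600),interpolation=cv2.INTER_CUBIC))
    print(n,{k:np.round(v,3).tolist() for k,v in f.items() if k!="frame"}, [k for k in f])
pickle.dump(d,open("d0.pkl","wb"))
print(s)
E
```

```text
scene {'intrinsics': [[452.5, 0.0, 251.464], [0.0, 452.5, 199.762], [0.0, 0.0, 1.0]], 'cam_to_world': [[0.891, -0.344, 0.297, 989.862], [0.454, 0.692, -0.562, -788.985], [-0.012, 0.635, 0.772, 1145.11], [0.0, 0.0, 0.0, 1.0]]} ['frame', 'intrinsics', 'cam_to_world']
side {'intrinsics': [[383.024, 0.0, 257.32], [0.0, 383.024, 190.315], [0.0, 0.0, 1.0]], 'cam_to_world': [[0.65, 0.413, -0.638, -305.624], [-0.76, 0.341, -0.554, -820.67], [-0.012, 0.845, 0.535, 815.442], [0.0, 0.0, 0.0, 1.0]]} ['frame', 'intrinsics', 'cam_to_world']
wrist {'intrinsics': [[339.459, 0.0, 255.381], [0.0, 339.459, 185.57], [0.0, 0.0, 1.0]], 'T_tool_cam': [[-0.001, 0.958, 0.287, 73.511], [1.0, 0.001, 0.001, -0.936], [0.0, 0.287, -0.958, -126.696], [0.0, 0.0, 0.0, 1.0]]} ['frame', 'intrinsics', 'T_tool_cam']
{'t': 0.0, 'joints': array([ 0.03379734,  0.68997672, -0.19451809,  1.56633748,  0.15726103,
        0.90246795, -0.21511734]), 'joint_velocities': array([ 0.00027304,  0.000972  ,  0.00060309,  0.00087707, -0.00106256,
       -0.00012967, -0.00130031]), 'joint_torque': array([ 3.38560185e-04, -5.27571630e+01, -1.26686912e+00, -1.53434461e+01,
       -5.26333472e-02,  6.56995355e-03,  1.65937727e-04]), 'tool_pos': array([ 6.24411473e+02, -3.22362958e-02,  2.56916362e+02]), 'ee_rot': array([ 7.07089554e-01,  7.07123434e-01, -6.69815438e-04, -6.03051635e-04]), 'force': array([-0.66452851, -0.11963529,  0.19488262]), 'moment': array([0.01516258, 0.00080279, 0.00232508]), 'grip_force': 0.0, 'gripper_width': 87.96195346243049}
```

View pics/scene0.png

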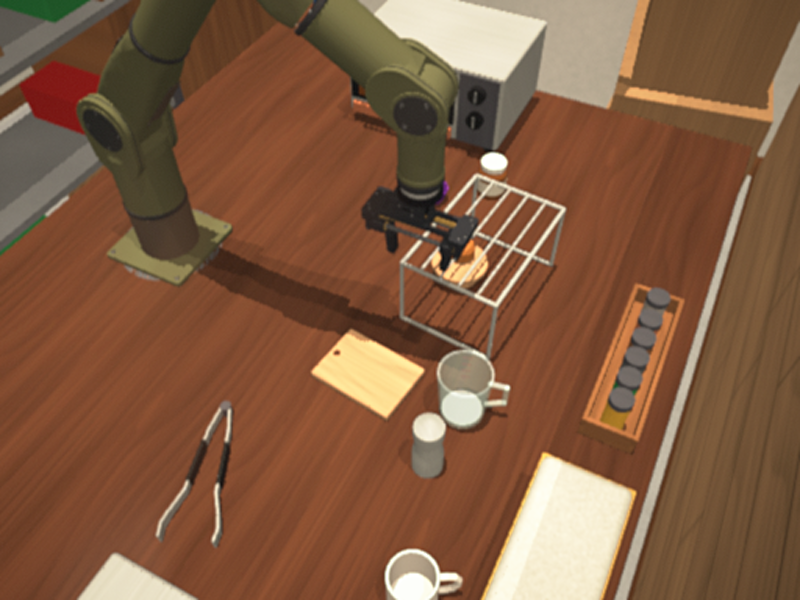

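View pics/side0.png

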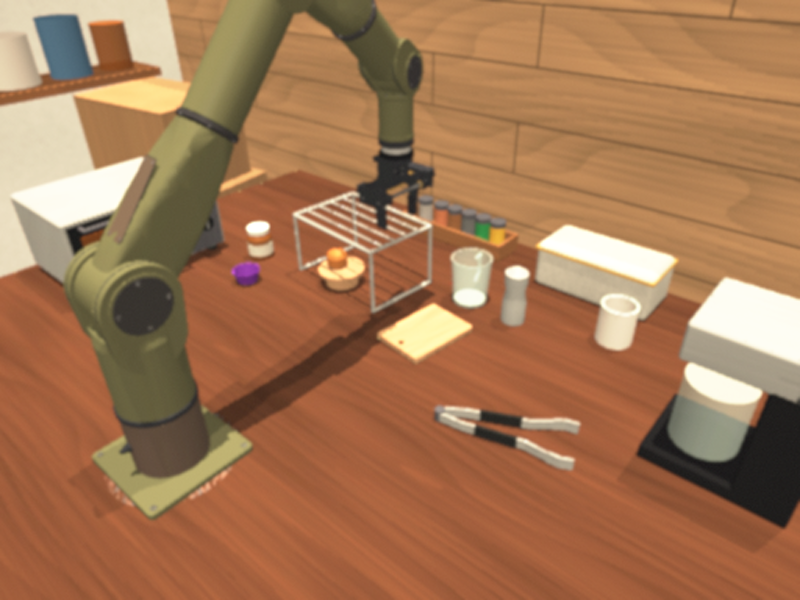

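View pics/wrist0.png

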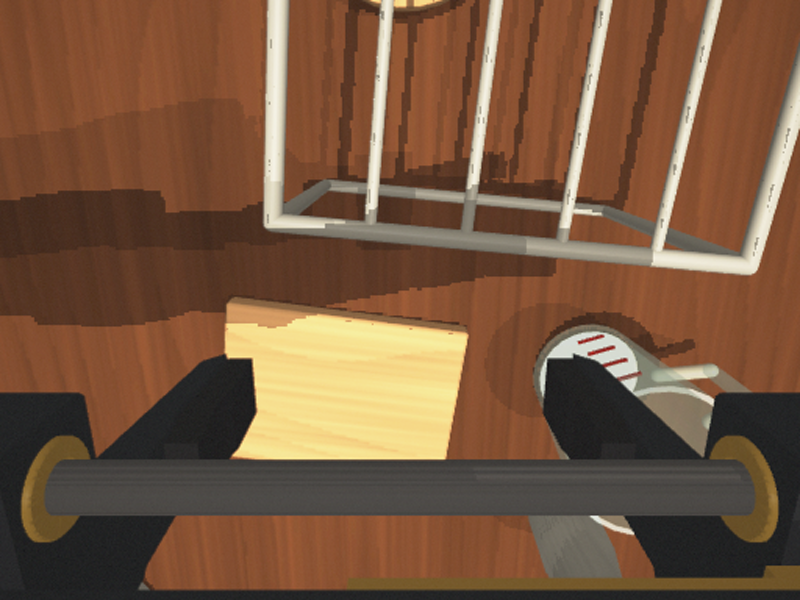

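Scene: tongs pivot about (226,405), tips (160,537)/(216,543); shelf top corners (478,178), (402,264), (497,303), (565,208); board corners (347,332), (424,373), (388,415), (312,373). Side: roll about (337,256), tongs pivot (438,412), tips (578,425)/(571,463).

```bash
cat > h.py <<'E'
import numpy as np,cv2,pickle
from scipy.spatial.transform import Rotation as R
def cam(f,s=None):
    K=np.array(f["intrinsics"])
    if "cam_to_world" in f: T=np.array(f["cam_to_world"])
    else:
        W=np.eye(4);W[:3,:3]=R.from_quat(s["ee_rot"]).as_matrix();W[:3,3]=s["tool_pos"];T=W@np.array(f["T_tool_cam"])
    return K,T
def ray(c,uv,sc=.64):
    K,T=c;u,v=(np.array(uv)+.5)*sc-.5
    d=np.array([(u-K[0,2])/K[0,0],-(v-K[1,2])/K[1,1],-1]);return T[:3,3],T[:3,:3]@d
def onz(c,uv,z,sc=.64):
    o,d=ray(c,uv,sc);return o+d*(z-o[2])/d[2]
def proj(c,P):
    K,T=c;P=np.atleast_2d(P);q=(P-T[:3,3])@T[:3,:3];return np.c_[K[0,2]-K[0,0]*q[:,0]/q[:,2],K[1,2]+K[1,1]*q[:,1]/q[:,2]]
def tri(r):
    A=np.zeros((3,3));b=np.zeros(3);
    for o,d in r:
        d=d/np.linalg.norm(d);M=np.eye(3)-np.outer(d,d);A+=M;b+=M@o
    X=np.linalg.solve(A,b);return X,[np.linalg.norm(np.cross(X-o,d/np.linalg.norm(d))) for o,d in r]
E
python3 - <<'E'
from h import *
np.set_printoptions(precision=1,suppress=True)
d=pickle.load(open("d0.pkl","rb"));S=cam(d["scene"]);D=cam(d["side"]);W=cam(d["wrist"],d["s"])
P=lambda n,c,u,z:print(n,onz(c,u,z))
for u in [(478,178),(402,264),(497,303),(565,208)]:P("shelfS",S,u,166)
for u in [(296,214),(352,197),(432,226),(373,249)]:P("shelfD",D,u,166)
for u in [(274,222),(752,267)]:P("shelfW",W,u,166)
for u in [(347,332),(424,373),(388,415),(312,373)]:P("boardS",S,u,18)
for u in [(434,306),(472,326),(419,359),(379,334)]:P("boardD",D,u,18)
for a,b in [((226,405),(438,412)),((216,543),(578,425)),((160,537),(571,463)),((226,405),(438,412))]:
    print("tong",onz(S,a,20),onz(D,b,20),tri([ray(S,a),ray(D,b)]))
P("rollD",D,(337,256),68);P("rollS",S,(467,248),75)
P("standD",D,(341,272),45);P("standS",S,(460,264),45)
P("mufD",D,(246,274),17);P("jamD",D,(259,240),45);P("jamS",S,(493,160),90)
P("jugD",D,(472,252),120);P("jugS",S,(467,371),120);P("grinS",S,(430,425),145);P("grinD",D,(516,272),145)
# masks
f=d["side"]["frame"];h=cv2.cvtColor(f,cv2.COLOR_RGB2HSV)
m=(h[...,1]>185)&(h[...,0]<18)&(h[...,0]>8)&(h[...,2]>150);m[:150]=0;m[190:]=0;m[:,:195]=0;m[:,240:]=0
ys,xs=np.nonzero(m);print("rollmask",xs.min(),xs.max(),ys.min(),ys.max(),xs.mean(),ys.mean(),len(xs))
c=f[145:210,185:285,::-1];a=cv2.resize(c,None,fx=4,fy=4,interpolation=cv2.INTER_CUBIC)
c=f[250:310,270:380,::-1];b=cv2.resize(c,None,fx=4,fy=4,interpolation=cv2.INTER_CUBIC)
f=d["scene"]["frame"];c=f[250:355,95:155,::-1];e=cv2.resize(c,None,fx=4,fy=4,interpolation=cv2.INTER_CUBIC)
im=np.zeros((500,700,3),np.uint8);im[:260,:400]=a;im[260:500,:440]=b;im[:420,450:690]=e
cv2.imwrite("pics/c1.png",im)
E
```

```text
shelfS [607.1 331.5 166. ]
shelfS [574.7  36.3 166. ]
shelfS [771.9  26.1 166. ]
shelfS [801.5 323.  166. ]
shelfD [601.8 331.6 166. ]
shelfD [774.9 297.2 166. ]
shelfD [769.3  11.6 166. ]
shelfD [585.6  41.8 166. ]
shelfW [571.5  37.6 166. ]
shelfW [772.1  18.4 166. ]
boardS [496.7 -56.9  18. ]
boardS [678.8 -77.8  18. ]
boardS [ 659.6 -192.1   18. ]
boardS [ 485.4 -174.5   18. ]
boardD [664.8 -79.5  18. ]
boardD [ 654.  -199.2   18. ]
boardD [ 480.8 -182.5   18. ]
boardD [493.5 -54.8  18. ]
tong [ 380.  -309.4   20. ] [ 376.1 -314.7   20. ] (array([ 379.2, -310.3,   17. ]), [np.float64(2.0683791298222363), np.float64(2.0683791298220164)])
tong [ 520.2 -533.1   20. ] [ 514.5 -534.5   20. ] (array([ 518.7, -532.6,   16.1]), [np.float64(0.42419089372018715), np.float64(0.4241908937202204)])
tong [ 432.  -566.3   20. ] [ 422.8 -567.4   20. ] (array([ 428.8, -565.2,   13.5]), [np.float64(0.15745671255052743), np.float64(0.15745671255044844)])
tong [ 380.  -309.4   20. ] [ 376.1 -314.7   20. ] (array([ 379.2, -310.3,   17. ]), [np.float64(2.0683791298222363), np.float64(2.0683791298220164)])
rollD [631.1 218.4  68. ]
rollS [638.4 215.5  75. ]
standD [605.6 179.7  45. ]
standS [634.1 193.2  45. ]
mufD [469.5 405.2  17. ]
jamD [585.7 492.2  45. ]
jamS [583.9 493.8  90. ]
jugD [791.6 -96.8 120. ]
jugS [ 772.5 -104.6  120. ]
grinS [ 766.2 -245.5  145. ]
grinD [ 736.3 -253.2  145. ]
rollmask 211 219 166 168 215.08333333333334 167.0 12
```

View pics/c1.png

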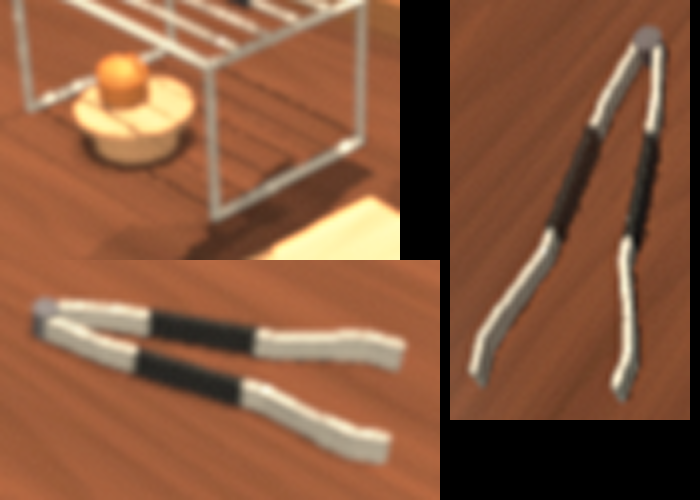

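Crop view: roll on the stand at side pixel about (215.5,165), stand top centre (218.5,170); the tongs lie open with boss at about (379,-310) mm, mouth heading about -68°, so grip ≈ (422,-417). Lengths agree (257 mm pivot to tip). Moving above the tongs.

Call:
arm_command([
  [[-20,-10,5,0,0,0],[-35,-17,9,0,0,0],[-40,-20,10,0,0,0],[-40,-20,10,0,0,0],[-40,-20,10,0,0,0]],
])

```text
t: 0.65
tool_pos: [537.0, -176.3, 213.2]
ee_rot: [0.707, 0.707, -0.0, -0.0]
force: [0.2, -1.0, -0.6]
gripper_width: 88.1
grip_force: 0.0
```

Call:
arm_command([
  [[-40,-20,10,0,0,0],[-40,-20,10,0,0,0],[-40,-20,10,0,0,0],[-40,-18,10,0,0,0],[-40,-18,10,0,0,0]],
])

```text
t: 1.15
tool_pos: [441.0, -376.5, 163.2]
ee_rot: [0.707, 0.707, 0.0, -0.0]
force: [0.8, -0.2, -0.3]
gripper_width: 88.3
grip_force: 0.0
```

Call:
arm_command([
  [[-30,-15,6,0,0,0],[-15,-6,0,0,0,0],[0,0,0,0,0,-7.2],[0,0,0,0,0,-7.2],[0,0,0,0,0,-7.3]],
])

```text
t: 1.65
tool_pos: [422.2, -418.9, 158.1]
ee_rot: [0.559, 0.829, 0.001, 0.0]
force: [-0.6, -0.8, -0.5]
gripper_width: 87.7
grip_force: 0.0
```

Call:
arm_command([
  [[0,0,0,0,0,0],[0,0,0,0,0,0]],
])

```text
t: 1.85
tool_pos: [421.8, -419.2, 158.0]
ee_rot: [0.562, 0.827, 0.0, 0.0]
force: [0.5, -0.0, -0.3]
gripper_width: 88.1
grip_force: 0.0
```

```bash
python3 - <<'E'
from h import *
from rig import state, grab_frame
s=state();w=grab_frame("wrist");sc=grab_frame("scene");sd=grab_frame("side");print(s["t"],s["tool_pos"],s["ee_rot"],s["joints"])
pickle.dump({'s':s,'wrist':w,'scene':sc,'side':sd},open("d1.pkl","wb"))
im=np.zeros((600,800,3),np.uint8)
im[:384,:512]=w["frame"]
a=cv2.resize(sc["frame"][100:240,230:380],None,fx=1.9,fy=1.9,interpolation=cv2.INTER_CUBIC);im[:a.shape[0],514:514+a.shape[1]]=a[:,:286]
b=cv2.resize(sd["frame"][120:230,180:310],None,fx=1.9,fy=1.9,interpolation=cv2.INTER_CUBIC);im[388:388+b.shape[0],:b.shape[1]]=b
b=cv2.resize(sc["frame"][120:195,255:330],None,fx=4,fy=4,interpolation=cv2.INTER_CUBIC);im[300:600,500:800]=b
cv2.imwrite("pics/c2.png",im[:,:,::-1])
E
```

```text
1.85 [ 421.81637384 -419.2063172   157.96661046] [5.62106193e-01 8.27064911e-01 4.69027166e-04 2.02943722e-04] [ 0.90257598  0.79569652 -0.34674969  1.74318673  0.39873123  0.67242819
  0.71354871]
```

View pics/c2.png

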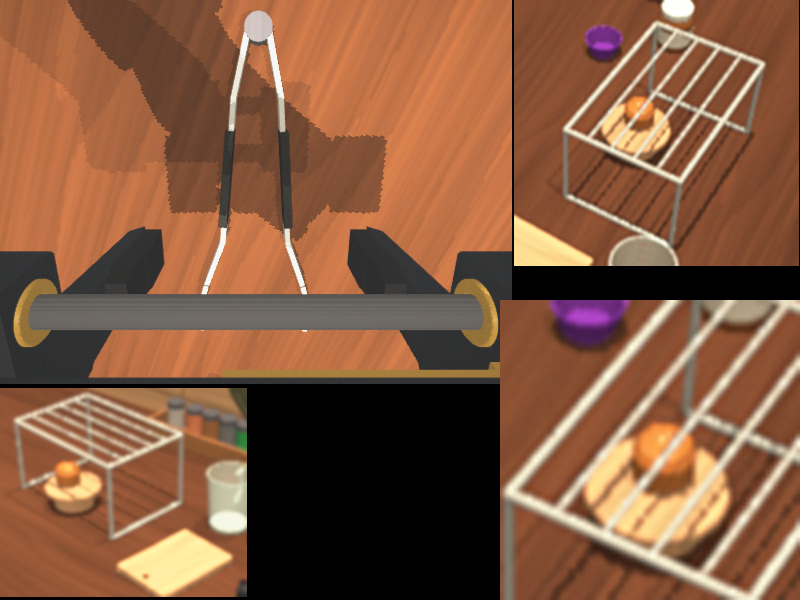

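Wrist view: boss at (258,27), sleeves at (226,180)/(286,180) — tool is well aligned with the midline. Scene crop: roll silhouette centre ≈ px (296.2,158.2), stand top centre ≈ (294.2,167.5); shelf and stand fully visible.

```bash
python3 - <<'E'
from h import *
np.set_printoptions(precision=1,suppress=True)
d=pickle.load(open("d1.pkl","rb"));S=cam(d["scene"]);D=cam(d["side"]);W=cam(d["wrist"],d["s"])
Rt=R.from_quat(d["s"]["ee_rot"]).as_matrix();p=d["s"]["tool_pos"]
for n,u,z in [("boss",(258.5,27),23),("sl1a",(231,132),26),("sl1b",(223,227),26),("sl2a",(284,132),26),("sl2b",(290,227),26)]:
    X=onz(W,u,z,1);print(n,X,"tool",Rt.T@(X-p))
ps=lambda u:(230+(u[0]-514)/1.9,100+u[1]/1.9); pd=lambda u:(180+u[0]/1.9,120+(u[1]-388)/1.9)
q=[(656,24),(566,130),(681,182),(763,65)];r=[(17,422),(110,466),(181,434),(87,396)]
for z,qs,rs in [(166,q,[r[0],r[1],r[2],r[3]]),(4,[(568,197),(673,245),(749,131)],[(112,537),(181,500)])]:
    print(z,"S",np.array([onz(S,ps(u),z,1)[:2] for u in qs]).tolist(),"D",np.array([onz(D,pd(u),z,1)[:2] for u in rs]).tolist())
def fit(fr,c,rx,off,k,name,samp):pass
for n,us,ud,z in [("roll",(296.2,158.2),(215.5,165),68),("stand",(294.2,167.5),(218.5,170.5),45)]:
    print(n,onz(S,us,z,1),onz(D,ud,z,1),tri([ray(S,us,1),ray(D,ud,1)]))
# silhouettes
def cyl(x,y,z0,z1,r):
    a=np.linspace(0,2*np.pi,60);return np.array([[x+r*np.cos(t),y+r*np.sin(t),z] for t in a for z in(z0,z1)])
for n,c in(("S",S),("D",D)):
    for g in[(633,214,45,92,27),(620,190,45,45,60)]:
        P=proj(c,cyl(*g));print(n,g,P.min(0),P.max(0))
E
```

```text
boss [ 381.6 -314.3   23. ] tool [112.3   1.  135. ]
sl1a [ 389.3 -390.3   26. ] tool [ 38.8 -19.8 132. ]
sl1b [ 410.3 -466.    26. ] tool [-39.3 -28.1 131.9]
sl2a [ 426.7 -375.5   26. ] tool [ 38.8  20.5 132. ]
sl2b [ 461.8 -445.7   26. ] tool [-39.4  27.2 132. ]
166 S [[601.9815632737129, 335.2972367827782], [574.7410913908806, 37.91958376555942], [774.6444676332553, 19.032418009001844], [802.377248449057, 316.81831467013274]] D [[593.7529161123243, 324.28789649500345], [573.487367398279, 33.722752078692], [768.4732010155105, 16.102637110487535], [790.2345915615329, 308.1056842257474]]
4 S [[579.2274929810511, 35.93296001396641], [777.0406273962956, 22.220153675352776], [804.4476512256883, 319.97575076064584]] D [[572.3422543493236, 35.718612830101506], [775.5836912620089, 18.939447555831066]]
roll [628.1 219.9  68. ] [623.1 210.1  68. ] (array([628.4, 218.6,  65.3]), [np.float64(2.8600033836228405), np.float64(2.860003383623115)])
stand [631.7 198.5  45. ] [626.5 198.3  45. ] (array([630.4, 202.2,  41.5]), [np.float64(0.42883977813853186), np.float64(0.42883977813852037)])
S (633, 214, 45, 92, 27) [288.4 148.9] [305.6 170.5]
S (620, 190, 45, 45, 60) [272.  155.3] [308.  181.5]
D (633, 214, 45, 92, 27) [209.5 155.6] [223.5 171.9]
D (620, 190, 45, 45, 60) [204.  164.7] [233.5 179.3]
```

Call:
arm_command([
  [[0,0,35,0,0,0],[0,0,40,0,0,0],[0,0,35,0,0,0],[0,0,18,0,0,0],[0,0,7,0,0,0]],
])

```text
t: 2.5
tool_pos: [420.3, -418.9, 20.7]
ee_rot: [0.561, 0.827, 0.0, -0.002]
force: [-0.6, 0.1, 0.0]
gripper_width: 88.1
grip_force: 0.0
```

Call:
arm_command([
  [[0,0,0,0,0,0],[0,0,0,0,0,0]],
])

```text
t: 2.7
tool_pos: [421.8, -420.4, 23.7]
ee_rot: [0.561, 0.827, -0.0, 0.001]
force: [0.3, -0.5, -0.0]
gripper_width: 88.2
grip_force: 0.0
```

Call:
arm_command([
  [[0,0,0,0,0,0],[0,0,0,0,0,0],[0,0,0,0,0,0],[0,0,0,0,0,0],[0,0,0,0,0,0]],
], gripper=0.1, force=12)

```text
t: 3.2
tool_pos: [421.7, -420.1, 23.1]
ee_rot: [0.561, 0.828, 0.0, 0.001]
force: [1.0, -0.9, 2.3]
gripper_width: 50.5
grip_force: 7.1
```

Call:
arm_command([
  [[0,0,0,0,0,0],[0,0,0,0,0,0],[0,0,0,0,0,0]],
])

```text
t: 3.5
tool_pos: [421.8, -420.1, 23.1]
ee_rot: [0.561, 0.828, 0.0, 0.001]
force: [0.8, -0.5, 5.5]
gripper_width: 48.9
grip_force: 7.8
```

```bash
cat > plan.py <<'E'
from h import *
from scipy.interpolate import CubicSpline
def plan(P,H,n,smooth=True):
    """waypoints P (world TCP), headings H (deg, tool x), n rows; rows in tool axes, tool pointing down"""
    P=np.array(P,float);L=np.r_[0,np.cumsum(np.linalg.norm(np.diff(P,axis=0),axis=1))];L/=L[-1]
    t=np.linspace(0,1,n+1);t=(t+ (3*t**2-2*t**3)*2)/3 if smooth else t
    X=CubicSpline(L,P)(t) if len(P)>2 else P[0]+t[:,None]*(P[1]-P[0]);h=np.interp(t,L,H)
    x=X[0].copy();hc=h[0];rows=[]
    for i in range(1,n+1):
        a=np.radians(hc);A=np.array([[np.cos(a),np.sin(a),0],[np.sin(a),-np.cos(a),0],[0,0,-1]]).T
        A=np.array([[np.cos(a),np.sin(a),0],[np.sin(a),-np.cos(a),0],[0,0,-1]]) # cols: tool x,y,z
        s=np.round(A.T@(X[i]-x)).astype(int);r=round(-(h[i]-hc),1);x=x+A@s;hc-=r
        rows.append([*s.tolist(),0,0,r])
    for i in range(0,n,5):print(rows[i:i+5])
    print("end",x,hc)
E
python3 - <<'E'
from plan import *
plan([(422,-420,230),(470,-60,230),(400,238,230)],[111.8,145,174.6],30)
E
```

```text
[[7, 6, 0, 0, 0, np.float64(-0.8)], [10, 8, 0, 0, 0, np.float64(-1.1)], [11, 9, 0, 0, 0, np.float64(-1.3)], [13, 12, 0, 0, 0, np.float64(-1.5)], [15, 12, 0, 0, 0, np.float64(-1.7)]]
[[15, 15, 0, 0, 0, np.float64(-1.9)], [17, 15, 0, 0, 0, np.float64(-2.1)], [18, 17, 0, 0, 0, np.float64(-2.2)], [19, 18, 0, 0, 0, np.float64(-2.3)], [19, 19, 0, 0, 0, np.float64(-2.5)]]
[[19, 19, 0, 0, 0, np.float64(-2.5)], [20, 21, 0, 0, 0, np.float64(-2.6)], [19, 21, 0, 0, 0, np.float64(-2.7)], [20, 21, 0, 0, 0, np.float64(-2.7)], [19, 22, 0, 0, 0, np.float64(-2.7)]]
[[19, 23, 0, 0, 0, np.float64(-2.7)], [19, 22, 0, 0, 0, np.float64(-2.9)], [18, 22, 0, 0, 0, np.float64(-2.8)], [17, 23, 0, 0, 0, np.float64(-2.7)], [16, 22, 0, 0, 0, np.float64(-2.7)]]
[[16, 21, 0, 0, 0, np.float64(-2.6)], [14, 21, 0, 0, 0, np.float64(-2.5)], [14, 21, 0, 0, 0, np.float64(-2.3)], [12, 19, 0, 0, 0, np.float64(-2.2)], [11, 18, 0, 0, 0, np.float64(-2.0)]]
[[10, 16, 0, 0, 0, np.float64(-1.8)], [9, 15, 0, 0, 0, np.float64(-1.6)], [7, 13, 0, 0, 0, np.float64(-1.4)], [6, 11, 0, 0, 0, np.float64(-1.1)], [4, 8, 0, 0, 0, np.float64(-0.9)]]
end [400.0294682  238.28474851 230.        ] 174.59999999999994
```

Call:
arm_command([
  [[0,0,-5,0,0,0],[0,0,-10,0,0,0],[0,0,-15,0,0,0],[0,0,-20,0,0,0],[0,0,-20,0,0,0]],
])

```text
t: 4.0
tool_pos: [420.6, -420.0, 94.2]
ee_rot: [0.561, 0.828, -0.0, -0.0]
force: [0.1, -0.1, -1.2]
gripper_width: 48.5
grip_force: 6.2
```

Call:
arm_command([
  [[0,0,-25,0,0,0],[0,0,-30,0,0,0],[0,0,-30,0,0,0],[0,0,-30,0,0,0],[0,0,-22,0,0,0]],
])

```text
t: 4.5
tool_pos: [420.9, -420.1, 232.8]
ee_rot: [0.561, 0.828, -0.0, 0.001]
force: [-0.7, -0.4, -2.2]
gripper_width: 48.7
grip_force: 6.2
```

```bash
python3 - <<'E'
from h import *
from rig import state, grab_frame
s=state();w=grab_frame("wrist");sc=grab_frame("scene");sd=grab_frame("side");print(s["t"],s["tool_pos"],s["ee_rot"])
pickle.dump({'s':s,'wrist':w,'scene':sc,'side':sd},open("d2.pkl","wb"))
im=np.zeros((600,800,3),np.uint8)
im[:384,:512]=w["frame"]
im[:,520:]=cv2.resize(sd["frame"][170:370,240:334],None,fx=3,fy=3)[:,:280]
cv2.imwrite("pics/c3.png",im[:,:,::-1])
E
```

```text
4.5 [ 420.91835231 -420.1132909   232.81400626] [ 5.61398914e-01  8.27544645e-01 -2.24947331e-04  1.03425577e-03]
```

View pics/c3.png

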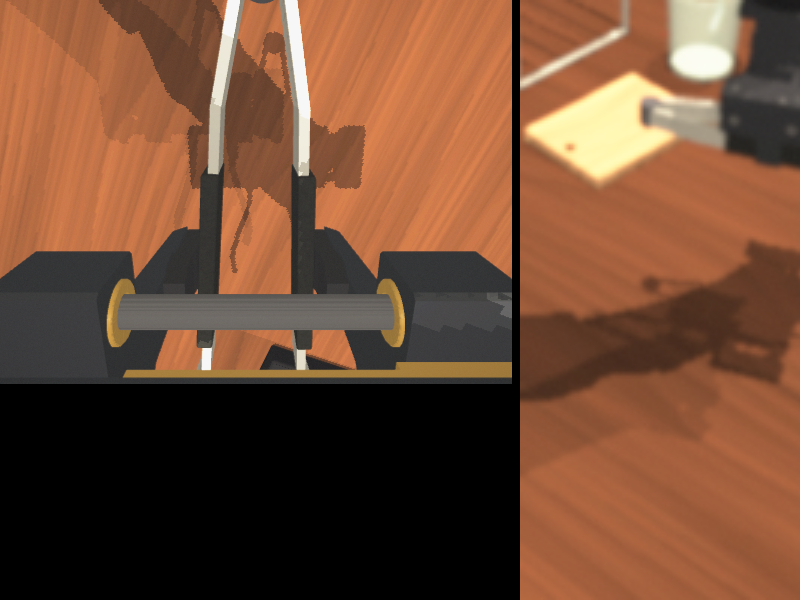

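Tongs lifted, held level with boss at (262,0) in the wrist view, sleeves nearly parallel between the fingers. Carrying them to the front of the shelf.

Call:
arm_command([
  [[7,6,0,0,0,-0.8],[10,8,0,0,0,-1.1],[11,9,0,0,0,-1.3],[13,12,0,0,0,-1.5],[15,12,0,0,0,-1.7]],
])

```text
t: 5.15
tool_pos: [441.6, -347.5, 229.4]
ee_rot: [0.513, 0.858, 0.0, -0.0]
force: [-0.3, 0.5, -1.6]
gripper_width: 48.7
grip_force: 6.2
```

Call:
arm_command([
  [[15,15,0,0,0,-1.9],[17,15,0,0,0,-2.1],[18,17,0,0,0,-2.2],[19,18,0,0,0,-2.3],[19,19,0,0,0,-2.5]],
])

```text
t: 5.65
tool_pos: [464.7, -227.9, 229.8]
ee_rot: [0.428, 0.904, 0.0, -0.0]
force: [0.2, -0.2, -1.3]
gripper_width: 48.2
grip_force: 6.2
```

Call:
arm_command([
  [[19,19,0,0,0,-2.5],[20,21,0,0,0,-2.6],[19,21,0,0,0,-2.7],[20,21,0,0,0,-2.7],[19,22,0,0,0,-2.7]],
])

```text
t: 6.15
tool_pos: [470.6, -85.8, 229.8]
ee_rot: [0.321, 0.947, 0.0, 0.0]
force: [0.2, 0.9, 0.2]
gripper_width: 48.5
grip_force: 6.2
```

Call:
arm_command([
  [[19,23,0,0,0,-2.7],[19,22,0,0,0,-2.9],[18,22,0,0,0,-2.8],[17,23,0,0,0,-2.7],[16,22,0,0,0,-2.7]],
])

```text
t: 6.65
tool_pos: [454.6, 56.3, 229.9]
ee_rot: [0.205, 0.979, 0.0, 0.0]
force: [-0.3, 0.6, -1.4]
gripper_width: 48.6
grip_force: 6.2
```

Call:
arm_command([
  [[16,21,0,0,0,-2.6],[14,21,0,0,0,-2.5],[14,21,0,0,0,-2.3],[12,19,0,0,0,-2.2],[11,18,0,0,0,-2.0]],
])

```text
t: 7.15
tool_pos: [423.8, 172.4, 229.9]
ee_rot: [0.105, 0.995, 0.0, 0.0]
force: [0.7, -0.3, -2.3]
gripper_width: 48.8
grip_force: 6.2
```

Call:
arm_command([
  [[10,16,0,0,0,-1.8],[9,15,0,0,0,-1.6],[7,13,0,0,0,-1.4],[6,11,0,0,0,-1.1],[4,8,0,0,0,-0.9]],
])

```text
t: 7.65
tool_pos: [399.5, 239.5, 229.8]
ee_rot: [0.047, 0.999, 0.0, 0.0]
force: [0.3, -0.7, -1.5]
gripper_width: 48.3
grip_force: 6.2
```

Call:
arm_command([
  [[0,0,0,0,0,0],[0,0,0,0,0,0]],
])

```text
t: 7.85
tool_pos: [400.3, 237.8, 229.6]
ee_rot: [0.048, 0.999, -0.0, -0.0]
force: [0.1, 0.2, -1.7]
gripper_width: 48.6
grip_force: 6.2
```

Call:
arm_command([
  [[0,0,10,0,0,0],[0,0,20,0,0,0],[0,0,25,0,0,0],[0,0,25,0,0,0],[0,0,25,0,0,0]],
])

```text
t: 8.35
tool_pos: [400.4, 237.3, 123.3]
ee_rot: [0.049, 0.999, -0.0, -0.0]
force: [0.8, 0.0, -1.2]
gripper_width: 48.6
grip_force: 6.2
```

Call:
arm_command([
  [[0,0,22,0,0,0],[0,0,15,0,0,0],[0,0,8,0,0,0],[0,0,4,0,0,0],[0,0,0,0,0,0]],
])

```text
t: 8.85
tool_pos: [400.2, 238.1, 75.5]
ee_rot: [0.048, 0.999, -0.0, -0.0]
force: [-0.1, -0.5, -0.8]
gripper_width: 49.1
grip_force: 6.2
```

Call:
arm_command([
  [[0,0,0,0,0,0],[0,0,0,0,0,0]],
])

```text
t: 9.05
tool_pos: [400.6, 238.5, 76.3]
ee_rot: [0.048, 0.999, 0.0, 0.0]
force: [0.5, 0.2, -1.2]
gripper_width: 48.5
grip_force: 6.2
```

```bash
python3 - <<'E'
from h import *
from rig import state, grab_frame
s=state();w=grab_frame("wrist");sc=grab_frame("scene");sd=grab_frame("side");print(s["t"],s["tool_pos"],s["ee_rot"])
pickle.dump({'s':s,'wrist':w,'scene':sc,'side':sd},open("d3.pkl","wb"))
im=np.zeros((600,800,3),np.uint8)
im[:384//2,:256]=cv2.resize(w["frame"],(256,192))
im[:400,260:800]=cv2.resize(sd["frame"][110:210,145:280],None,fx=4,fy=4,interpolation=cv2.INTER_CUBIC)
im[200:600,:256]=cv2.resize(sc["frame"][110:210,220:350],None,fx=4,fy=4,interpolation=cv2.INTER_CUBIC)[:,:256]
im[400:600,300:800]=cv2.resize(sc["frame"][120:200,200:400],(500,200),interpolation=cv2.INTER_CUBIC)
cv2.imwrite("pics/c4.png",im[:,:,::-1])
E
```

```text
9.05 [400.60266239 238.48265     76.31884515] [4.81838864e-02 9.98838256e-01 4.68171146e-04 4.81030825e-04]
```

View pics/c4.png

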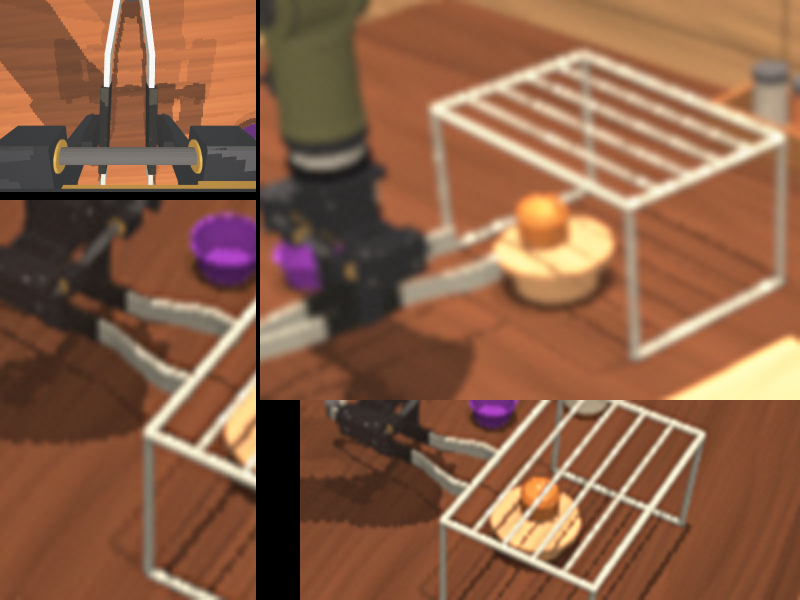

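Wrist/side view: the near jaw's tip ends at about side pixel (205,178.5), just in front of the stand; far tip behind it. Checking against prediction.

```bash
python3 - <<'E'
from h import *
np.set_printoptions(precision=1,suppress=True)
d=pickle.load(open("d3.pkl","rb"));S=cam(d["scene"]);D=cam(d["side"]);p=d["s"]["tool_pos"]
a=np.radians(-5.5);u=np.array([np.cos(a),np.sin(a),0]);v=np.array([-u[1],u[0],0])
for n,y in(("R",-1),("L",1)):
  for z in(1,25):
    for yy in(36,43):
      X=p+142*u+y*yy*v+[0,0,z-23];q=proj(D,X)[0];print(n,z,yy,X,"sidecrop",(q-[145,110])*4+[260,0],"scene",proj(S,X)[0])
def cyl(x,y,z0,z1,r):
    t=np.linspace(0,2*np.pi,60);return np.array([[x+r*np.cos(k),y+r*np.sin(k),z] for k in t for z in(z0,z1)])
for g in[(629,216,52,76,27),(629,216,45,92,20),(629,200,45,45,60)]:
    for n,c,o,k in(("side",D,[145,110],[260,0]),("scene",S,[200,120],[0,0])):
        P=proj(c,cyl(*g));P=(P-o)*([4,4] if n=="side" else [2.5,2.5])+([260,0] if n=="side" else [300,400]);print(n,g,P.min(0),P.max(0))
E
```

```text
R 1 36 [538.5 189.   54.3] sidecrop [496.  270.7] scene [267.8 158.5]
R 1 43 [537.8 182.1  54.3] sidecrop [500.3 273.3] scene [266.8 159.8]
R 25 36 [538.5 189.   78.3] sidecrop [493.9 249.5] scene [268.  153.4]
R 25 43 [537.8 182.1  78.3] sidecrop [498.3 252. ] scene [266.9 154.7]
L 1 36 [545.4 260.7  54.3] sidecrop [452.6 245.2] scene [278.6 145.8]
L 1 43 [546.1 267.7  54.3] sidecrop [448.6 242.8] scene [279.7 144.7]
L 25 36 [545.4 260.7  78.3] sidecrop [450.2 224.3] scene [278.9 140.7]
L 25 43 [546.1 267.7  78.3] sidecrop [446.1 222. ] scene [279.9 139.5]
side (629, 216, 52, 76, 27) [515.1 196.9] [569.5 242.7]
scene (629, 216, 52, 76, 27) [519.  478.9] [560.8 520.7]
side (629, 216, 45, 92, 20) [520.7 186.2] [563.1 245.3]
scene (629, 216, 45, 92, 20) [524. 474.] [556.4 520.5]
side (629, 200, 45, 45, 60) [495.9 212.8] [613.  270.2]
scene (629, 200, 45, 45, 60) [489.2 485.6] [579.2 550.8]
```

```bash
python3 - <<'E'
from h import *
np.set_printoptions(precision=1,suppress=True)
d=pickle.load(open("d3.pkl","rb"))
f=d["side"]["frame"];h=cv2.cvtColor(f,cv2.COLOR_RGB2HSV)
print("side sat rows168-186, cols 178-208 step2");print(np.c_[np.arange(166,190),h[166:190,178:209:2,1]])
f=d["scene"]["frame"];h=cv2.cvtColor(f,cv2.COLOR_RGB2HSV)
print("scene sat rows, cols 244-272 step 2");print(np.c_[np.arange(136,166),h[136:166,244:284:2,1]])
E
```

```text
side sat rows168-186, cols 178-208 step2
[[166 124 138 135 150 158 143  99  73 146 158 152 125  81  46  73 111]
 [167  68  89  81 126 141 108  79  64 133 135 112  82  60  63 110 118]
 [168  22  17  26  76 101  77  60  58 119  94  71  61  62 108 122 107]
 [169  13  14  12  30  65  58  49  51  94  62  53  68 104 143 119 109]
 [170  14  14  17  15  44  48  46  49  67  59  71 116 151 138 120 119]
 [171  14  20  14   6  35  46  49  52  63  76 131 159 156 115 104 120]
 [172  10  11  16  11  36  51  60  74  96 130 161 163 138  96  85 104]
 [173  16  17  12  16  45  70  94 119 142 160 160 143 102  80  78  86]
 [174  11  11  17  23  69 105 137 155 160 156 138 101  69  74  80  79]
 [175  17  11  20  26  96 138 157 161 152 129 101  70  60  87  97  79]
 [176  16   6  20  25 118 154 156 144 121  89  74  57  49  79 125  96]
 [177   5  17  21  57 132 150 129 108  88  64  58  48  44  63 131 128]
 [178  11  17  53 101 119 120  97  78  63  52  49  44  45  59 127 137]
 [179  12  46  83  97  91  81  64  59  50  47  46  48  52  77 136 137]
 [180  16  65  76  72  63  57  48  47  48  45  49  56  81 115 142
[... 2652 characters left out ...]
7 152 158 157 155 159 165 152  98  44  46 128 169 165 163 167
  142  34  92]
 [159 154 158 154 161 157 154 160 162 171  81  33  59 156 167 162 166 166
   98  41 110]
 [160 155 158 152 157 152 154 160 166 157  60  44 112 163 165 166 165 165
   68  76 111]
 [161 151 157 158 146 151 154 163 169 108  41  60 161 166 165 165 169 114
   58 106 108]
 [162 157 160 160 153 154 154 165 163  70  41 107 168 166 165 164 169  63
   68 112 108]
 [163 160 159 163 158 156 154 169 121  45  52 156 165 164 162 166 121  47
   94 107 112]
 [164 160 157 154 156 159 168 169  70  36  79 171 161 165 167 171  64  43
  110 108 123]
 [165 155 151 155 151 158 168 124  48  47 135 169 164 164 166 161  53  75
  111 111 134]]
```

```bash
python3 - <<'E'
from h import *
np.set_printoptions(precision=1,suppress=True)
def pts(p,head):
    a=np.radians(head);u=np.array([np.cos(a),np.sin(a),0]);v=np.array([-u[1],u[0],0])
    return lambda x,y,z:p+(x-115)*u+y*v+np.array([0,0,z-23])
im=np.zeros((600,800,3),np.uint8)
for k,(fn,hd,cn,(c0,r0,w,hh),z,(ox,oy)) in enumerate([("d3.pkl",-5.5,"side",(120,145,95,75),6,(0,0)),("d3.pkl",-5.5,"scene",(190,115,95,50),6,(0,300)),("d2.pkl",-68.2,"side",(262,185,37,37),6,(575,0)),("d2.pkl",-68.2,"scene",(105,205,37,50),6,(575,300))]):
    d=pickle.load(open(fn,"rb"));c=cam(d[cn]);p=d["s"]["tool_pos"];g=pts(p,hd)
    f=cv2.resize(d[cn]["frame"][r0:r0+hh,c0:c0+w],None,fx=z,fy=z,interpolation=cv2.INTER_CUBIC).copy()
    q=lambda X:tuple(int(t) for t in (proj(c,X)[0]-[c0,r0]+.5)*z)
    for s in(-1,1):
        for zz in(1,25):cv2.line(f,q(g(257,s*39,zz)),q(g(213,s*39,zz)),(0,0,255),1)
        cv2.line(f,q(g(257,s*39,1)),q(g(257,s*39,25)),(0,0,255),1)
    for zz in(0,23):
        for t in np.linspace(0,6.28,20):cv2.circle(f,q(g(10*np.cos(t),10*np.sin(t),zz)),1,(0,255,0) if zz else (255,0,255),-1)
    f=f[:600-oy,:800-ox];im[oy:oy+f.shape[0],ox:ox+f.shape[1]]=f
cv2.imwrite("pics/c5.png",im[:,:,::-1])
E
```

```text
(no output)
```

View pics/c5.png

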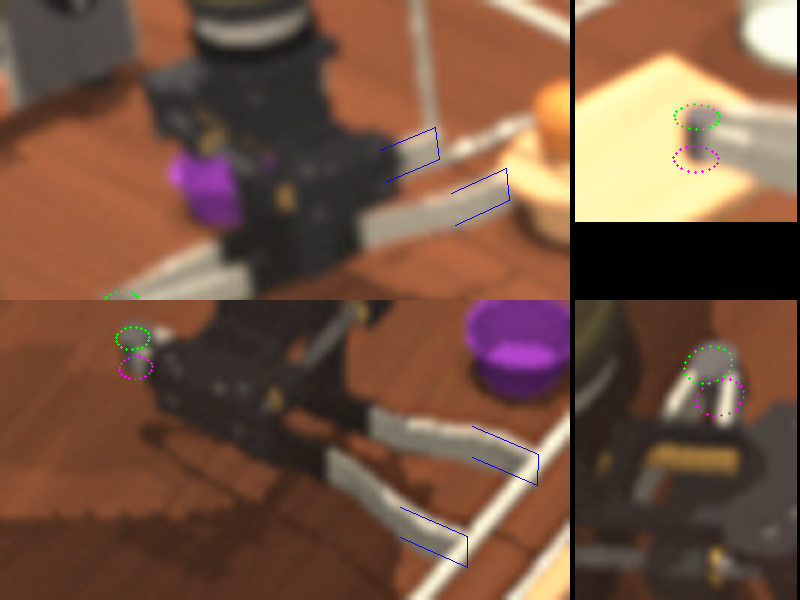

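Overlay agrees with the model within ~1 px (tips perhaps 3 mm low). Raise 2 mm and slide in.

Call:
arm_command([
  [[0,0,-2,0,0,0],[-8,0,0,0,0,0],[-12,0,0,0,0,0],[-12,0,0,0,0,0],[-12,0,0,0,0,0]],
])

```text
t: 9.7
tool_pos: [445.1, 233.8, 77.9]
ee_rot: [0.048, 0.999, 0.0, 0.0]
force: [-0.9, 0.5, -1.5]
gripper_width: 48.2
grip_force: 6.2
```

Call:
arm_command([
  [[-12,0,0,0,0,0],[-12,0,0,0,0,0],[-12,0,0,0,0,0],[-12,0,0,0,0,0],[-10,0,0,0,0,0]],
])

```text
t: 10.2
tool_pos: [503.0, 227.9, 77.8]
ee_rot: [0.049, 0.999, -0.0, 0.0]
force: [-0.1, 0.2, -1.3]
gripper_width: 48.2
grip_force: 6.2
```

Call:
arm_command([
  [[-6,0,0,0,0,0],[-2,0,0,0,0,0],[0,0,0,0,0,0],[0,0,0,0,0,0]],
])

```text
t: 10.6
tool_pos: [509.0, 227.9, 77.7]
ee_rot: [0.048, 0.999, -0.0, -0.0]
force: [0.1, 0.6, -2.2]
gripper_width: 48.4
grip_force: 6.2
```

```bash
cat > look.py <<'E'
from h import *
from rig import state, grab_frame
import sys
def look(name,head=-5.5):
    s=state();sc=grab_frame("scene");sd=grab_frame("side");print(s["t"],s["tool_pos"],s["ee_rot"],s["force"],s["gripper_width"])
    pickle.dump({'s':s,'scene':sc,'side':sd},open(name+".pkl","wb"))
    im=np.zeros((600,800,3),np.uint8)
    im[:300]=cv2.resize(sd["frame"][135:210,130:330],None,fx=4,fy=4,interpolation=cv2.INTER_CUBIC)
    im[300:]=cv2.resize(sc["frame"][125:200,210:410],None,fx=4,fy=4,interpolation=cv2.INTER_CUBIC)
    cv2.imwrite(f"pics/{name}.png",im[:,:,::-1])
E
python3 -c "from look import *;look('e1')"
```

```text
10.6 [509.04810463 227.94918109  77.70562204] [ 4.75530246e-02  9.98868660e-01 -8.89718111e-05 -3.18225251e-04] [ 0.13708822  0.58081493 -2.15044785] 48.36497436445606
```

View pics/e1.png

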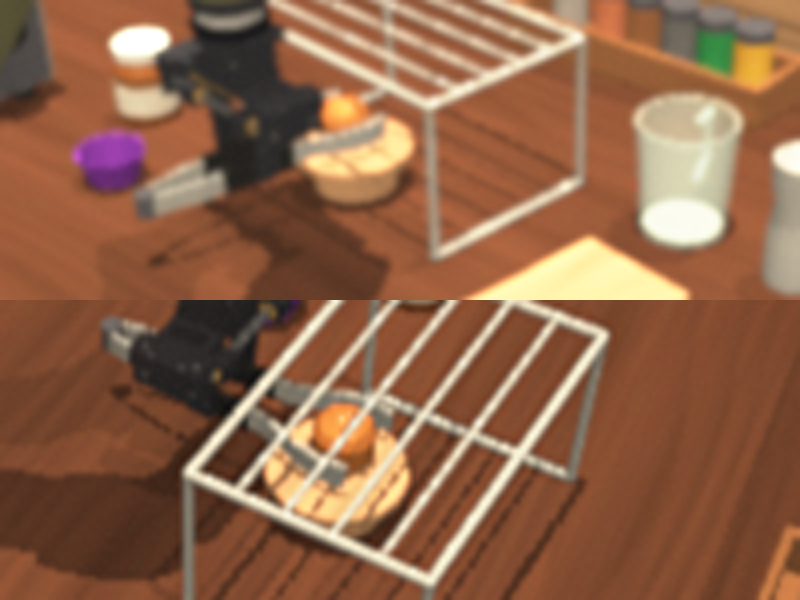

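Jaws straddle the roll with a gap on both sides (scene: roll (345,435), jaw tips (345,470) and (380,412)). Nudging 3 mm further and closing gently.

Call:
arm_command([
  [[-3,0,0,0,0,0],[0,0,0,0,0,0]],
])

```text
t: 10.9
tool_pos: [513.1, 227.5, 77.8]
ee_rot: [0.048, 0.999, -0.0, 0.0]
force: [0.2, 0.5, -2.0]
gripper_width: 48.3
grip_force: 6.2
```

Call:
arm_command([
  [[0,0,0,0,0,0],[0,0,0,0,0,0],[0,0,0,0,0,0],[0,0,0,0,0,0]],
], gripper=-0.07, force=10)

```text
t: 11.3
tool_pos: [512.6, 227.5, 77.7]
ee_rot: [0.048, 0.999, -0.0, 0.0]
force: [-0.6, 0.5, -1.4]
gripper_width: 41.2
grip_force: 7.1
```

Call:
arm_command([
  [[0,0,0,0,0,0],[0,0,0,0,0,0],[0,0,0,0,0,0],[0,0,0,0,0,0],[0,0,0,0,0,0]],
], gripper=-0.35, force=12)

```text
t: 11.8
tool_pos: [512.7, 227.5, 77.7]
ee_rot: [0.048, 0.999, 0.0, 0.0]
force: [-0.3, 0.1, -0.9]
gripper_width: 36.9
grip_force: 12.0
```

Call:
arm_command([
  [[0,0,0,0,0,0],[0,0,0,0,0,0],[0,0,0,0,0,0],[0,0,0,0,0,0]],
], force=25)

```text
t: 12.2
tool_pos: [512.7, 227.5, 77.7]
ee_rot: [0.048, 0.999, -0.0, 0.0]
force: [-0.0, 1.3, -2.0]
gripper_width: 37.0
grip_force: 25.0
```

Closed on the roll at 37 mm as expected. Lifting just off and drawing straight out.

Call:
arm_command([
  [[0,0,-2,0,0,0],[0,0,-3,0,0,0],[0,0,-4,0,0,0],[0,0,-3,0,0,0],[0,0,-2,0,0,0]],
])

```text
t: 12.7
tool_pos: [512.8, 227.6, 92.2]
ee_rot: [0.048, 0.999, 0.0, 0.0]
force: [0.8, 1.2, -2.7]
gripper_width: 36.7
grip_force: 25.0
```

Call:
arm_command([
  [[0,0,0,0,0,0],[4,0,0,0,0,0],[8,0,0,0,0,0],[10,0,0,0,0,0],[12,0,0,0,0,0]],
])

```text
t: 13.2
tool_pos: [477.7, 230.9, 91.7]
ee_rot: [0.048, 0.999, 0.0, -0.0]
force: [-0.0, 0.0, -2.8]
gripper_width: 36.8
grip_force: 25.0
```

Call:
arm_command([
  [[12,0,0,0,0,0],[12,0,0,0,0,0],[12,0,0,0,0,0],[12,0,0,0,0,0],[12,0,0,0,0,0]],
])

```text
t: 13.7
tool_pos: [417.5, 236.7, 91.9]
ee_rot: [0.048, 0.999, 0.0, -0.0]
force: [0.7, -0.5, -1.9]
gripper_width: 36.8
grip_force: 25.0
```

Call:
arm_command([
  [[12,0,0,0,0,0],[12,0,0,0,0,0],[6,0,0,0,0,0],[4,0,0,0,0,0],[0,0,0,0,0,0]],
])

```text
t: 14.2
tool_pos: [384.8, 240.0, 91.8]
ee_rot: [0.047, 0.999, -0.0, -0.0]
force: [-0.4, -0.1, -1.9]
gripper_width: 37.0
grip_force: 25.0
```

```bash
python3 - <<'E'
from look import *
look('e2')
from plan import *
p=state()["tool_pos"];c,s=np.cos(np.radians(30)),np.sin(np.radians(30))
print(p);plan([(p[0],p[1],230),(578-117*c,-127+117*s,230)],[174.6,150],25)
E
```

```text
14.2 [384.75225028 240.00108293  91.81238932] [ 4.74193594e-02  9.98875066e-01 -6.85695364e-05 -5.32632814e-05] [-0.37137971 -0.08182777 -1.85260613] 37.01001627797038
[385.70494039 239.82566211  91.75382444]
[[-2, -5, 0, 0, 0, np.float64(0.4)], [-3, -7, 0, 0, 0, np.float64(0.6)], [-3, -8, 0, 0, 0, np.float64(0.6)], [-4, -9, 0, 0, 0, np.float64(0.8)], [-5, -11, 0, 0, 0, np.float64(0.9)]]
[[-6, -12, 0, 0, 0, np.float64(1.0)], [-6, -13, 0, 0, 0, np.float64(1.1)], [-7, -13, 0, 0, 0, np.float64(1.2)], [-7, -14, 0, 0, 0, np.float64(1.2)], [-9, -14, 0, 0, 0, np.float64(1.3)]]
[[-8, -15, 0, 0, 0, np.float64(1.2)], [-9, -14, 0, 0, 0, np.float64(1.3)], [-10, -15, 0, 0, 0, np.float64(1.4)], [-9, -14, 0, 0, 0, np.float64(1.3)], [-10, -13, 0, 0, 0, np.float64(1.2)]]
[[-10, -13, 0, 0, 0, np.float64(1.3)], [-10, -12, 0, 0, 0, np.float64(1.2)], [-10, -12, 0, 0, 0, np.float64(1.2)], [-9, -11, 0, 0, 0, np.float64(1.1)], [-9, -9, 0, 0, 0, np.float64(1.0)]]
[[-8, -9, 0, 0, 0, np.float64(0.9)], [-7, -8, 0, 0, 0, np.float64(0.8)], [-7, -6, 0, 0, 0, np.float64(0.6)], [-5, -5, 0, 0, 0, np.float64(0.6)], [-4, -4, 0, 0, 0, np.float64(0.4)]]
end [476.91075298 -69.01386578 230.        ] 150.0
```

View pics/e2.png

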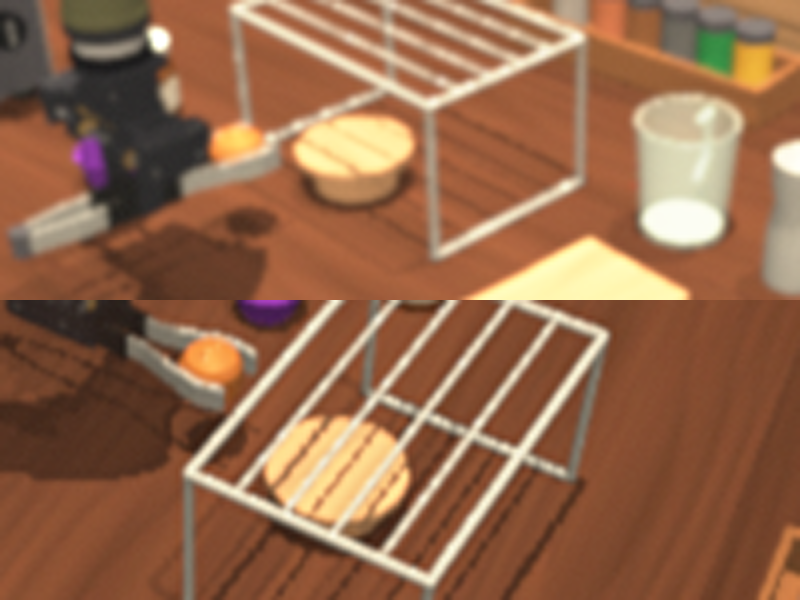

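The roll is out in the tongs (side (237,142), scene (210,362)); the shelf corners stand at the same pixels as before. Lifting clear and carrying to the board.

Call:
arm_command([
  [[0,0,-5,0,0,0],[0,0,-10,0,0,0],[0,0,-15,0,0,0],[0,0,-18,0,0,0],[0,0,-18,0,0,0]],
])

```text
t: 14.8
tool_pos: [385.5, 239.4, 158.6]
ee_rot: [0.048, 0.999, -0.0, -0.0]
force: [-0.0, -1.0, -2.1]
gripper_width: 37.0
grip_force: 25.0
```

Call:
arm_command([
  [[0,0,-18,0,0,0],[0,0,-18,0,0,0],[0,0,-18,0,0,0],[0,0,-12,0,0,0],[0,0,-6,0,0,0]],
])

```text
t: 15.3
tool_pos: [385.8, 239.6, 231.0]
ee_rot: [0.049, 0.999, 0.0, 0.001]
force: [0.1, 0.2, -1.9]
gripper_width: 36.9
grip_force: 25.0
```

Call:
arm_command([
  [[-2,-5,0,0,0,0.4],[-3,-7,0,0,0,0.6],[-3,-8,0,0,0,0.6],[-4,-9,0,0,0,0.8],[-5,-11,0,0,0,0.9]],
])

```text
t: 15.8
tool_pos: [397.5, 197.0, 229.4]
ee_rot: [0.077, 0.997, -0.0, -0.0]
force: [0.0, -0.1, -1.8]
gripper_width: 36.7
grip_force: 25.0
```

Call:
arm_command([
  [[-6,-12,0,0,0,1.0],[-6,-13,0,0,0,1.1],[-7,-13,0,0,0,1.2],[-7,-14,0,0,0,1.2],[-9,-14,0,0,0,1.3]],
])

```text
t: 16.3
tool_pos: [419.2, 124.9, 229.7]
ee_rot: [0.128, 0.992, -0.0, -0.0]
force: [-0.1, -0.6, -1.5]
gripper_width: 36.9
grip_force: 25.0
```

Call:
arm_command([
  [[-8,-15,0,0,0,1.2],[-9,-14,0,0,0,1.3],[-10,-15,0,0,0,1.4],[-9,-14,0,0,0,1.3],[-10,-13,0,0,0,1.2]],
])

```text
t: 16.8
tool_pos: [442.1, 43.1, 229.6]
ee_rot: [0.184, 0.983, -0.0, -0.0]
force: [-0.1, 1.6, -1.7]
gripper_width: 36.8
grip_force: 25.0
```

Call:
arm_command([
  [[-10,-13,0,0,0,1.3],[-10,-12,0,0,0,1.2],[-10,-12,0,0,0,1.2],[-9,-11,0,0,0,1.1],[-9,-9,0,0,0,1.0]],
])

```text
t: 17.3
tool_pos: [463.5, -28.0, 229.6]
ee_rot: [0.233, 0.972, -0.0, -0.0]
force: [0.2, 0.6, -2.8]
gripper_width: 36.6
grip_force: 25.0
```

Call:
arm_command([
  [[-8,-9,0,0,0,0.9],[-7,-8,0,0,0,0.8],[-7,-6,0,0,0,0.6],[-5,-5,0,0,0,0.6],[-4,-4,0,0,0,0.4]],
])

```text
t: 17.8
tool_pos: [476.1, -69.6, 229.7]
ee_rot: [0.26, 0.966, 0.0, 0.0]
force: [0.2, 0.0, -3.1]
gripper_width: 36.7
grip_force: 25.0
```

Call:
arm_command([
  [[0,0,5,0,0,0],[0,0,12,0,0,0],[0,0,16,0,0,0],[0,0,18,0,0,0],[0,0,16,0,0,0]],
])

```text
t: 18.3
tool_pos: [475.8, -68.5, 161.8]
ee_rot: [0.259, 0.966, 0.0, -0.0]
force: [-0.0, -0.8, -2.5]
gripper_width: 36.7
grip_force: 25.0
```

Call:
arm_command([
  [[0,0,8,0,0,0],[0,0,4,0,0,0],[0,0,0,0,0,0],[0,0,0,0,0,0],[0,0,0,0,0,0]],
])

```text
t: 18.8
tool_pos: [476.3, -69.2, 151.3]
ee_rot: [0.26, 0.966, 0.0, 0.001]
force: [-0.7, -0.2, -1.9]
gripper_width: 36.5
grip_force: 25.0
```

```bash
python3 - <<'E'
from look import *
np.set_printoptions(precision=1,suppress=True)
look('e3');d=pickle.load(open('e3.pkl','rb'));d1=pickle.load(open('d1.pkl','rb'));d0=pickle.load(open('d0.pkl','rb'))
rs=[]
for n in("scene","side"):
    c=cam(d[n]);X=d["s"]["tool_pos"]+117*np.array([np.cos(np.radians(-30)),np.sin(np.radians(-30)),0])-[0,0,9]
    e=proj(c,X)[0].astype(int);f=d[n]["frame"];h=cv2.cvtColor(f,cv2.COLOR_RGB2HSV)
    m=((h[...,0]>8)&(h[...,0]<20)&(h[...,1]>150)&(h[...,2]>170)).astype(np.uint8);z=np.zeros_like(m);z[e[1]-25:e[1]+25,e[0]-25:e[0]+25]=1;m*=z
    k,l,st,ce=cv2.connectedComponentsWithStats(m);i=1+np.argmax(st[1:,4]);print(n,"exp",e,"got",ce[i],st[i]);rs.append(ray(c,ce[i],1))
print("roll centre",tri(rs),"expected",X)
E
```

```text
18.8 [476.3 -69.2 151.3] [0.3 1.  0.  0. ] [-0.7 -0.2 -1.9] 36.50389219452386
scene exp [231 213] got [230.6 211.4] [222 204  18  16 221]
side exp [273 180] got [257.8 198. ] [250 193  19  12  90]
roll centre (array([543.6, -81.7,  72.7]), [np.float64(3.2672798973765285), np.float64(3.267279897376529)]) expected [ 577.7 -127.7  142.3]
```

```bash
python3 -c "
from rig import close_job;print(close_job())"
```

```text
the job is handed in; nothing more can be done
None
```

The job is handed in at about 19 s, with the roll held in the tongs roughly 10 cm above the middle of the cutting board. That position rests on the arm pose and one camera's match; the second camera's automatic check did not pick out the roll. The shelf looked unmoved just after the roll was drawn out; I did not check the bystander items again at the end.

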